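Open the pedal waste can and let its lid down quietly

ROBOT

A 7-joint arm with a two-finger parallel gripper is mounted at the origin on the work surface. World frame = base frame: x ahead of the robot, y to its left, z up, the work surface at z = 0. Lengths are in m, angles in rad, forces in N, time in s.
With the tool pointing down it reaches from about 0.425 to 0.925 m from the base axis. Payload 6.8 kg.
Tool frame: the origin (TCP) lies at the very end of the fingers, on their centre line; the grasp point (between the pads) lies 19 mm behind it (r.grip_depth is the distance from the TCP to the grasp point, in m); z points along the fingers, y is the direction in which the jaws open and shut (so a half turn about z gives the same grasp; the last joint's range is limited). The gripper opens to 85 mm and grips with 20 to 120 N. Pads are 22 mm wide; open, the fingers measure 114 mm over their backs; the gripper's body (76 mm by 85 mm) begins 54 mm behind the grasp point. The pads swing forward as they close: fully open they stand 13 mm farther back than shut.
Start: joints at [1.093, 0.477, 0.022, 1.555, -0.011, 1.109, -0.083], TCP at [0.244, -0.629, 0.197] pointing down, gripper open.
Joint ranges: [-2.96, 2.96], [-0.34, 2.1], [-1.41, 1.46], [0.24, 2.44], [-1.37, 4.51], [0.17, 1.92], [-2.96, 2.96]. Speed limits (rad/s): [2.39, 2.39, 3.14, 3.14, 3.14, 3.14, 3.14].

INTERFACE

Orientations are given as a rotation vector (axis times angle).
In Python, from bench import status, eyes, workorder, spotter, r gives the robot as it stands.
- The arm moves only by the tool drive_tool, never from a script. Its argument "commands" is a list of rows, each an object of numbers: "rx", "ry", "rz": the turn, a rotation vector about the world's x, y, z normalised to -1 to 1, where 1 is 8 degrees; "tx", "ty", "tz": the shift along the world's x, y, z normalised to -1 to 1, where 1 is 20 mm; "grip": the closure, from -1 (fully open) to 1 (shut). A call has 1 to 10 rows; each row shifts and turns the commanded pose from where the row before left it; what a row does not reach is not made up. A row lasts 1/8 s, in which the tool goes at most 62.5 mm and 10.7 degrees, less where a joint would pass 70% of its speed; a pose out of reach is approached as far as the arm can. A call with a number of a shift or a turn outside -1 to 1 is refused whole. A call with a gripper value outside its range is refused whole. The fingers move at their own pace and stop on an object; "grip_force" is the grip in N (left out, the last holds). Time passes only in rows, so rows that do not move let the fingers close. It gives the time, the measured TCP pose, the force and the opening at its end, in the units of the state.
- status.get_obs(): the state, without advancing time (a new reading comes with each control period).
- eyes.grab_frame(name): name is "side" or "top"; returns a dict with "frame" (420x560x3 uint8, blue, green, red), "range_z" (420x560 float32, m along the optical axis (not along the pixel's ray), 0 where there is no reading), "fx", "fy", "cx", "cy" (pixels), "T" (4x4, takes a point from camera to world coordinates). Camera axes: x right, y down, z forward; pixel columns grow to the right and rows downward; lengths in m; the calibration is good to about 2 mm. A picture is of the moment at which its call begins.
- workorder.hand_in(): hands the job in, once; it reports no verdict.
Trained networks look in the newest picture that a camera, given by its name, has taken for a name from the list of things; names that differ only in an ending like _2 or _b are one class to them, and where a whole thing is asked for, a point or a joint stands for the part that bears it (a point fixed in the world has none). Each returns a list of dicts, best first, with "confidence" (0 to 1); they miss things now and then, are a little off and sometimes report something else, mostly with a low value. They report only what shows in the picture. A call takes as long as a camera call.
- spotter.boxes_of(camera, target): "position" ([column, row] as shares, 0 to 1, of the picture: columns of its width, rows of its height, amid what is visible of it).
- spotter.masks_of(camera, target): "mask" (420x560 bool, what is visible of it) and "position" ([column, row] as shares, 0 to 1, of the picture: columns of its width, rows of its height, amid what is visible of it).
The state is a dict: "clock": time; "joints": joint angles; "qvel": joint speeds; "tau": joint torques, N m; "tcp_pos": TCP position; "orientation": TCP orientation; "contact_force": force on the tool from outside, world axes, zero at the start; "moment": the same for the moment, N m; "grip_width": finger opening in m.
Only numpy, scipy, OpenCV 4.12 (cv2) and the standard library are available. Lean on these libraries where they do the work, as an engineer would, in place of code of your own. Each camera call takes 0.05 s, during which the arm holds its last target.

TASK

Press the pedal of the round steel waste can right down so that its lid stands wide open, and keep it open for three seconds while I throw in my offcuts. Then let the pedal come up slowly so that the lid closes fully without slamming, and take your hand away. Use the pedal only: do not touch the lid, leave the rectangular can shut and do not move anything else on the bench.

Things in the scene. Friction and masses are not known exactly. Their poses are not given: they have to be found in the camera images.
- round_can: the round bench-top waste can: brushed-steel cylinder on a black plastic plinth, 180 mm in diameter, 221 mm tall to the top of its lid, fixed to the bench. Origin: centre of its underside, on the bench. Its pedal sticks out on its -x side, its lid hinge is on its +x side
- round_pad: foot pad of the round can's pedal: black, ribbed, 40 mm (its x) by 54 mm (its y) by 8 mm thick, on an 18 mm wide steel bar out of the plinth. Origin: centre of its top face, at rest 155 mm from the can's axis (65 mm out from the wall), 51 mm above the bench. z: normal of the top face; +x points to the can. At rest it slopes up away from the can by 0.15 rad
- round_pedal (a joint): angle of the round can's pedal: 0 at rest (up), 0.30 rad right down on its stop (pad's centre 33 mm lower, 18 mm above the bench, sloping down by 0.15 rad). Its pivot is inside the plinth, 110 mm from the pad's centre towards the can, 30 mm above the bench. Pressing takes 7 to 13 N at the start, 1 to 4 N near the bottom; only the lid's weight raises it again
- round_lid (a joint): opening angle of the round can's lid: 0 closed, 1.2 rad wide open. A push rod links it to the pedal: it always turns 4 times the pedal's angle (1 mm at the pad is 0.036 rad). If the pedal is let go it falls and slams in a fraction of a second; it closes quietly if the pad comes up at about 20 mm/s
- round_cover: the lid cover of the round can: shallow steel dome 182 mm in diameter; origin where the can's axis meets the rim plane when closed (200 mm above the bench). It swings up and back about a hinge 98 mm behind the can's axis
- square_can: the rectangular bench-top waste can, which stays shut: brushed steel on a black plinth, 174 mm deep (x) by 218 mm wide (y) by 187 mm tall, with a pedal of the same kind on its -x side. Origin: centre of its underside
- square_lid (a joint): opening angle of the rectangular can's lid: 0 closed
- multimeter: dark grey hand-held meter lying flat, 160 x 80 x 45 mm; bystander. Origin: centre of its underside
- flux_bottle: small amber bottle, 36 mm in diameter, 95 mm tall, standing; bystander. Origin: centre of its underside
- solder_spool: metal spool, 56 mm in diameter, 45 mm tall, standing beside the round can's pedal, its centre about 110 mm to the pedal's +y side; bystander. Origin: centre of its underside
- parts_jar: clear jar with a white cap, 48 mm in diameter, 55 mm tall, standing beside the rectangular can's pedal; bystander. Origin: centre of its underside
- breadboard: white plug-in board with two black chips, 165 x 55 x 15 mm; bystander. Origin: centre of its underside
- side_cutters: cutting pliers lying flat, 145 mm long, 15 mm high; bystander. Origin: near the joint of the jaws
- heat_sink: finned aluminium block, 40 x 40 x 25 mm; bystander. Origin: centre of its underside

How it is judged:
By the outcome, as a careful person would: the job done as asked, in the order asked, and still so for the second after the job is handed in, with the robot touching nothing.
It also fails if it takes over 51 s, if anything falls off the work surface, if the arm or the gripper's body presses on something with over 40 N, if the wrist force passes 120 N, or if a joint passes its speed limit or range.

## Working session

There is one attempt and no reset: what is moved stays moved. The work goes in short steps, Python scripts to look and compute and a tool call to move; the robot and the scene stay as the last step left them, time stands still between calls to the robot, and variables do not carry over. Pictures are saved under pics/ and viewed, and the job is handed in when it is done.

Besides the shell and the picture viewer there is one more tool, called by a JSON object that holds its "method" and its "body". drive_tool: Moves the arm, as the interface text tells. Scaled input: -1 to 1 covers 20 mm each way for a shift and 8 degrees each way for a turn. Its arguments: {"type":"object","properties":{"commands":{"type":"array","items":{"type":"object","properties":{"rx":{"type":"number"},"ry":{"type":"number"},"rz":{"type":"number"},"tx":{"type":"number"},"ty":{"type":"number"},"tz":{"type":"number"},"grip":{"type":"number"}}}},"grip_force":{"type":"number"}},"required":["commands"]}

```bash
ls; mkdir -p pics; python3 - <<'E'
from bench import status, eyes, spotter
import cv2, numpy as np
o=status.get_obs(); print(o)
for n in ("side","top"):
    f=eyes.grab_frame(n); cv2.imwrite(f"pics/{n}0.png",f["frame"]); print(n,f["fx"],f["cx"],np.round(f["T"],3).tolist())
    np.savez(f"{n}0.npz",**f)
    for t in ("round_can","round_pad","round_cover","square_can","solder_spool"):
        for d in spotter.boxes_of(n,t)[:3]: print(n,t,d["confidence"],np.array(d["position"])*[560,420])
E
```

```text
pics
{'clock': 0.0, 'joints': array([ 1.09288172,  0.47779   ,  0.02235463,  1.5564603 , -0.01147459,
        1.10927973, -0.08310825]), 'qvel': array([-2.11575608e-03,  1.36321845e-04, -7.33972411e-05,  4.57098412e-04,
       -1.51535966e-03, -1.84128534e-03,  3.70573367e-04]), 'tau': array([-1.32132760e-05, -5.96452975e+01,  1.60813518e+00, -2.81196767e+01,
        1.25167030e-02,  9.43826220e-03,  4.36247979e-05]), 'tcp_pos': array([ 0.24370331, -0.62877161,  0.1955291 ]), 'orientation': array([-3.08632438e+00, -5.77296290e-01,  7.72656409e-04]), 'contact_force': array([0.059799  , 0.20269704, 0.68753925]), 'moment': array([ 0.0043064 , -0.02765493, -0.01001664]), 'grip_width': 0.08519084436824072}
side 452.45248347349997 279.641524917648 [[-0.725, -0.534, 0.434, 0.049], [-0.688, 0.557, -0.465, 0.515], [0.007, -0.636, -0.772, 0.999], [0.0, 0.0, 0.0, 1.0]]
side round_can 0.77 [177.296 258.09 ]
side round_pad 0.84 [235.48 300.51]
side round_pad 0.34 [404.6   177.114]
side round_cover 0.82 [172.2   239.904]
side square_can 0.69 [298.48 172.2 ]
side solder_spool 0.81 [203.112 339.486]
top 522.601913169718 287.26962332350615 [[-0.016, -0.984, 0.178, 0.317], [-1.0, 0.017, 0.005, -0.02], [-0.008, -0.178, -0.984, 1.423], [0.0, 0.0, 0.0, 1.0]]
top round_can 0.7 [189.672 185.01 ]
top round_pad 0.73 [208.88  247.212]
top round_pad 0.33 [176.008 177.996]
top round_cover 0.66 [178.976 179.382]
top square_can 0.54 [206.528 246.918]
top square_can 0.28 [180.208 179.382]
top solder_spool 0.83 [170.016 251.79 ]
```

View pics/side0.png

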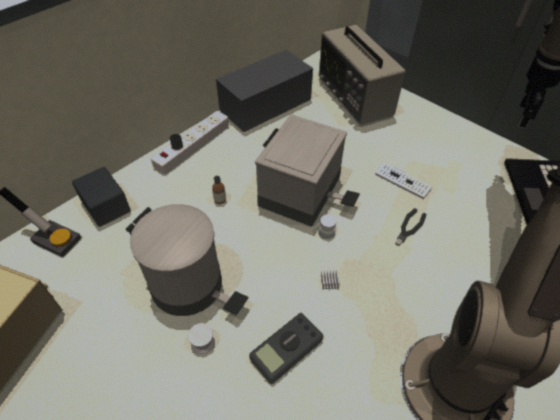

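View pics/top0.png

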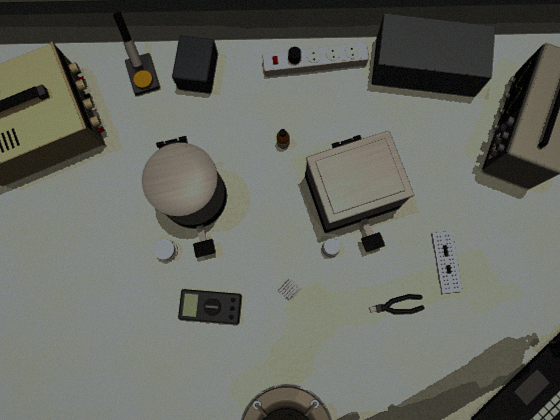

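```bash
cat > h.py <<'E'
import numpy as np
def cloud(f):
    z=np.asarray(f["range_z"]);v,u=np.mgrid[:z.shape[0],:z.shape[1]]
    P=np.stack([(u-f["cx"])/f["fx"]*z,(v-f["cy"])/f["fy"]*z,z],-1)
    T=np.asarray(f["T"]); return P@T[:3,:3].T+T[:3,3], z>0
E
python3 - <<'E'
from bench import eyes, spotter
from h import *
for n in ("side","top"):
    f=eyes.grab_frame(n); P,ok=cloud(f)
    for t in ("round_pad","round_cover","solder_spool"):
        for d in spotter.masks_of(n,t)[:2]:
            m=d["mask"]&ok; q=P[m]
            print(n,t,d["confidence"],m.sum(),"med",np.round(np.median(q,0),3),"lo",np.round(np.percentile(q,3,0),3),"hi",np.round(np.percentile(q,97,0),3))
E
```

```text
side round_pad 0.75 329 med [0.475 0.21  0.049] lo [0.456 0.185 0.044] hi [0.497 0.234 0.054]
side round_pad 0.69 4624 med [0.614 0.252 0.215] lo [0.542 0.167 0.199] hi [0.708 0.325 0.22 ]
side round_cover 0.98 4589 med [0.612 0.252 0.215] lo [0.542 0.167 0.199] hi [0.699 0.325 0.22 ]
side round_cover 0.17 302 med [ 0.366 -0.011  0.014] lo [ 0.344 -0.037 -0.001] hi [0.39  0.012 0.026]
side solder_spool 0.82 682 med [0.47  0.319 0.043] lo [ 0.451  0.292 -0.001] hi [0.501 0.342 0.047]
top round_pad 0.7 310 med [0.476 0.207 0.05 ] lo [0.457 0.183 0.001] hi [0.497 0.232 0.056]
top round_cover 0.83 4368 med [0.621 0.24  0.216] lo [0.546 0.163 0.205] hi [0.703 0.319 0.223]
top solder_spool 0.59 420 med [0.474 0.312 0.044] lo [0.451 0.29  0.   ] hi [0.5   0.338 0.05 ]
```

The round pad shows at side px (235,300) and top px (205,248), which puts its centre near (0.476, 0.208, 0.051). The can's axis is near (0.627, 0.243) and the spool is to the pad's +y side. The way to the pad is clear at z 0.3. I'll shut the fingers on the way over.

{"method": "drive_tool", "body": {"commands": [{"tx": 0.6, "ty": 0.8, "tz": 0.5, "grip": 1}, {"tx": 0.6, "ty": 0.8, "tz": 0.5, "grip": 1}, {"tx": 0.6, "ty": 0.8, "tz": 0.5, "grip": 1}, {"tx": 0.6, "ty": 0.8, "tz": 0.5, "grip": 1}, {"tx": 0.6, "ty": 0.8, "tz": 0.5, "grip": 1}, {"tx": 0.6, "ty": 0.8, "tz": 0.5, "grip": 1}, {"tx": 0.6, "ty": 0.8, "tz": 0.5, "grip": 1}, {"tx": 0.6, "ty": 0.8, "tz": 0.5, "grip": 1}, {"tx": 0.6, "ty": 0.8, "tz": 0.5, "grip": 1}, {"tx": 0.6, "ty": 0.8, "tz": 0.5, "grip": 1}], "grip_force": 40}}

```text
validation failed for argument at $.co...
```

{"method": "drive_tool", "body": {"commands": [{"tx": 0.6, "ty": 1, "grip": 1}, {"tx": 0.6, "ty": 1, "grip": 1}, {"tx": 0.6, "ty": 1, "grip": 1}, {"tx": 0.6, "ty": 1, "grip": 1}, {"tx": 0.6, "ty": 1, "grip": 1}, {"tx": 0.6, "ty": 1, "grip": 1}, {"tx": 0.6, "ty": 1, "grip": 1}, {"tx": 0.6, "ty": 1, "grip": 1}, {"tx": 0.6, "ty": 1, "grip": 1}, {"tx": 0.6, "ty": 1, "grip": 1}]}}

```text
validation failed for argument at $.co...
```

```bash
python3 - <<'E'
import numpy as np, cv2
from h import *
from bench import status
print({k:np.round(v,3) for k,v in status.get_obs().items()})
# refine from first pictures
for n in ("side","top"):
    f=dict(np.load(f"{n}0.npz")); P,ok=cloud(f); 
    m=ok&(abs(P[...,0]-.476)<.04)&(abs(P[...,1]-.208)<.045)&(P[...,2]>.04)&(P[...,2]<.062)
    q=P[m]; rect=cv2.minAreaRect(q[:,:2].astype(np.float32)*1000); print(n,m.sum(),rect)
    A=np.c_[q[:,:2]-[.476,.208],np.ones(len(q))]; print(np.linalg.lstsq(A,q[:,2],rcond=None)[0])
    m=ok&(abs(P[...,0]-.63)<.12)&(abs(P[...,1]-.243)<.12)&(P[...,2]>.197)
    print("lid",cv2.minEnclosingCircle(P[m][:,:2].astype(np.float32)*1000), P[m][:,2].max())
E
```

```text
{'clock': np.float64(1.0), 'joints': array([ 1.093,  0.477,  0.022,  1.555, -0.012,  1.109, -0.083]), 'qvel': array([ 0.   ,  0.001,  0.001, -0.   ,  0.001, -0.   , -0.   ]), 'tau': array([ 2.0000e-03, -5.9632e+01,  1.6070e+00, -2.8155e+01,  1.2000e-02,
        2.0000e-03, -0.0000e+00]), 'tcp_pos': array([ 0.244, -0.629,  0.196]), 'orientation': array([-3.088, -0.578, -0.   ]), 'contact_force': array([ 0.036, -0.069, -0.231]), 'moment': array([-0.013, -0.029,  0.009]), 'grip_width': np.float64(0.086)}
side 370 ((485.3063659667969, 210.4341583251953), (59.0832633972168, 53.954750061035156), 13.635168075561523)
[-0.17071558 -0.05323918  0.04900722]
lid ((633.7800903320312, 248.72161865234375), 101.0988540649414) 0.22298259667543352
top 331 ((484.283203125, 210.15664672851562), (55.749732971191406, 54.517574310302734), 13.797941207885742)
[-0.17480359 -0.03904268  0.05005316]
lid ((633.951171875, 249.00997924804688), 100.67176818847656) 0.22733652569401408
```

The call was refused as malformed, so every field may be needed. I'll try one full row.

{"method": "drive_tool", "body": {"commands": [{"rx": 0, "ry": 0, "rz": 0, "tx": 0.6, "ty": 0.8, "tz": 0.5, "grip": 1}], "grip_force": 40}}

```text
clock: 1.12
tcp_pos: [0.2545, -0.6133, 0.2059]
orientation: [-3.088, -0.573, 0.002]
contact_force: [0.1, 0.7, -0.5]
grip_width: 0.0696
```

{"method": "drive_tool", "body": {"commands": [{"rx": 0, "ry": 0, "rz": -0.45, "tx": 0.6, "ty": 0.8, "tz": 0.5, "grip": 1}, {"rx": 0, "ry": 0, "rz": -0.45, "tx": 0.6, "ty": 0.8, "tz": 0.5, "grip": 1}, {"rx": 0, "ry": 0, "rz": 0, "tx": 0.6, "ty": 0.8, "tz": 0.5, "grip": 1}, {"rx": 0, "ry": 0, "rz": 0, "tx": 0.6, "ty": 0.8, "tz": 0.5, "grip": 1}, {"rx": 0, "ry": 0, "rz": 0, "tx": 0.6, "ty": 0.8, "tz": 0.5, "grip": 1}, {"rx": 0, "ry": 0, "rz": 0, "tx": 0.6, "ty": 0.8, "tz": 0.5, "grip": 1}, {"rx": 0, "ry": 0, "rz": 0, "tx": 0.6, "ty": 0.8, "tz": 0.5, "grip": 1}, {"rx": 0, "ry": 0, "rz": 0, "tx": 0.6, "ty": 0.8, "tz": 0.5, "grip": 1}, {"rx": 0, "ry": 0, "rz": 0, "tx": 0.6, "ty": 0.8, "tz": 0.5, "grip": 1}, {"rx": 0, "ry": 0, "rz": 0, "tx": 0.6, "ty": 1, "tz": 0, "grip": 1}]}}

```text
clock: 2.38
tcp_pos: [0.377, -0.4489, 0.2978]
orientation: [3.117, 0.382, 0.002]
contact_force: [-0.5, 0.3, -0.9]
grip_width: -0.0002
```

{"method": "drive_tool", "body": {"commands": [{"rx": 0, "ry": 0, "rz": 0, "tx": 0.6, "ty": 1, "tz": 0, "grip": 1}, {"rx": 0, "ry": 0, "rz": 0, "tx": 0.6, "ty": 1, "tz": 0, "grip": 1}, {"rx": 0, "ry": 0, "rz": 0, "tx": 0.6, "ty": 1, "tz": 0, "grip": 1}, {"rx": 0, "ry": 0, "rz": 0, "tx": 0.6, "ty": 1, "tz": 0, "grip": 1}, {"rx": 0, "ry": 0, "rz": 0, "tx": 0.6, "ty": 1, "tz": 0, "grip": 1}, {"rx": 0, "ry": 0, "rz": 0, "tx": 0.6, "ty": 1, "tz": 0, "grip": 1}, {"rx": 0, "ry": 0, "rz": 0, "tx": 0.6, "ty": 1, "tz": 0, "grip": 1}, {"rx": 0, "ry": 0, "rz": 0, "tx": 0.6, "ty": 1, "tz": 0, "grip": 1}, {"rx": 0, "ry": 0, "rz": 0, "tx": 0, "ty": 1, "tz": 0, "grip": 1}, {"rx": 0, "ry": 0, "rz": 0, "tx": 0, "ty": 1, "tz": 0, "grip": 1}]}}

```text
clock: 3.62
tcp_pos: [0.4716, -0.2482, 0.2966]
orientation: [3.118, 0.382, -0.0]
contact_force: [-0.2, -0.2, -0.8]
grip_width: -0.0001
```

{"method": "drive_tool", "body": {"commands": [{"rx": 0, "ry": 0, "rz": 0, "tx": 0, "ty": 1, "tz": 0, "grip": 1}, {"rx": 0, "ry": 0, "rz": 0, "tx": 0, "ty": 1, "tz": 0, "grip": 1}, {"rx": 0, "ry": 0, "rz": 0, "tx": 0, "ty": 1, "tz": 0, "grip": 1}, {"rx": 0, "ry": 0, "rz": 0, "tx": 0, "ty": 1, "tz": 0, "grip": 1}, {"rx": 0, "ry": 0, "rz": 0, "tx": 0, "ty": 1, "tz": 0, "grip": 1}, {"rx": 0, "ry": 0, "rz": 0, "tx": 0, "ty": 1, "tz": 0, "grip": 1}, {"rx": 0, "ry": 0, "rz": 0, "tx": 0, "ty": 1, "tz": 0, "grip": 1}, {"rx": 0, "ry": 0, "rz": 0, "tx": 0, "ty": 1, "tz": 0, "grip": 1}, {"rx": 0, "ry": 0, "rz": 0, "tx": 0, "ty": 1, "tz": 0, "grip": 1}, {"rx": 0, "ry": 0, "rz": 0, "tx": 0, "ty": 1, "tz": 0, "grip": 1}]}}

```text
clock: 4.88
tcp_pos: [0.4717, -0.0481, 0.2966]
orientation: [3.118, 0.382, 0.0]
contact_force: [-0.1, 0.3, -0.1]
grip_width: 0.0002
```

{"method": "drive_tool", "body": {"commands": [{"rx": 0, "ry": 0, "rz": 0, "tx": 0, "ty": 1, "tz": 0, "grip": 1}, {"rx": 0, "ry": 0, "rz": 0, "tx": 0, "ty": 1, "tz": 0, "grip": 1}, {"rx": 0, "ry": 0, "rz": 0, "tx": 0, "ty": 1, "tz": 0, "grip": 1}, {"rx": 0, "ry": 0, "rz": 0, "tx": 0, "ty": 1, "tz": 0, "grip": 1}, {"rx": 0, "ry": 0, "rz": 0, "tx": 0, "ty": 1, "tz": -0.5, "grip": 1}, {"rx": 0, "ry": 0, "rz": 0, "tx": 0, "ty": 1, "tz": -0.5, "grip": 1}, {"rx": 0, "ry": 0, "rz": 0, "tx": 0, "ty": 1, "tz": -0.5, "grip": 1}, {"rx": 0, "ry": 0, "rz": 0, "tx": 0, "ty": 1, "tz": -0.5, "grip": 1}, {"rx": 0, "ry": 0, "rz": 0, "tx": 0, "ty": 1, "tz": -0.5, "grip": 1}, {"rx": 0, "ry": 0, "rz": 0, "tx": 0, "ty": 1, "tz": -0.5, "grip": 1}]}}

```text
clock: 6.12
tcp_pos: [0.4716, 0.1517, 0.2362]
orientation: [3.118, 0.382, 0.0]
contact_force: [0.6, 0.6, -0.1]
grip_width: -0.0004
```

{"method": "drive_tool", "body": {"commands": [{"rx": 0, "ry": 0, "rz": 0, "tx": 0.1, "ty": 0.9, "tz": -0.5, "grip": 1}, {"rx": 0, "ry": 0, "rz": 0, "tx": 0.1, "ty": 0.9, "tz": -0.5, "grip": 1}, {"rx": 0, "ry": 0, "rz": 0, "tx": 0, "ty": 1, "tz": -0.5, "grip": 1}, {"rx": 0, "ry": 0, "rz": 0, "tx": 0, "ty": 0, "tz": -1, "grip": 1}, {"rx": 0, "ry": 0, "rz": 0, "tx": 0, "ty": 0, "tz": -1, "grip": 1}, {"rx": 0, "ry": 0, "rz": 0, "tx": 0, "ty": 0, "tz": -1, "grip": 1}, {"rx": 0, "ry": 0, "rz": 0, "tx": 0, "ty": 0, "tz": -1, "grip": 1}, {"rx": 0, "ry": 0, "rz": 0, "tx": 0, "ty": 0, "tz": -0.5, "grip": 1}, {"rx": 0, "ry": 0, "rz": 0, "tx": 0, "ty": 0, "tz": 0, "grip": 1}]}}

```text
clock: 7.25
tcp_pos: [0.4755, 0.2067, 0.1162]
orientation: [3.118, 0.383, -0.002]
contact_force: [0.3, -0.6, -0.3]
grip_width: -0.0002
```

```bash
python3 - <<'E'
from bench import eyes,status
import cv2,numpy as np
for n in ("side","top"):
    f=eyes.grab_frame(n); a=f["frame"]
    a=a[200:400,110:380] if n=="side" else a[120:340,90:300]
    cv2.imwrite(f"pics/{n}1.png",cv2.resize(a,None,fx=2.6,fy=2.6))
o=status.get_obs(); print(o["clock"],o["tcp_pos"],o["orientation"],o["contact_force"])
E
```

```text
7.35 [0.47631705 0.20698635 0.11713927] [-3.11795065e+00 -3.82374054e-01 -1.42508309e-03] [-0.15377376  0.55104885  0.02348747]
```

View pics/side1.png

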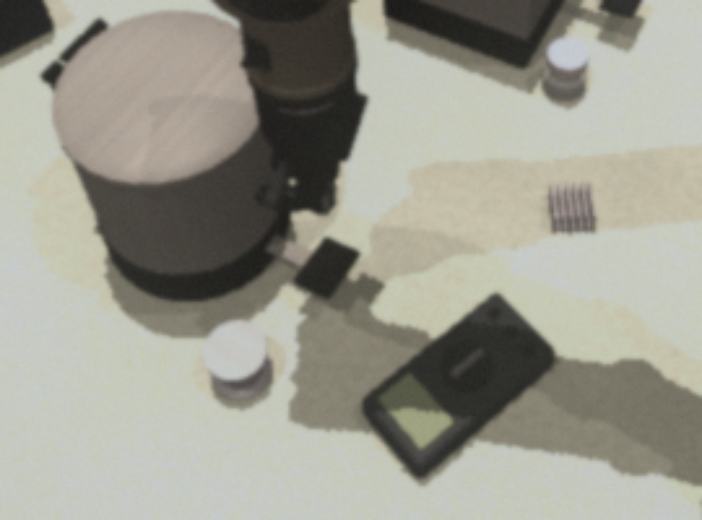

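View pics/top1.png

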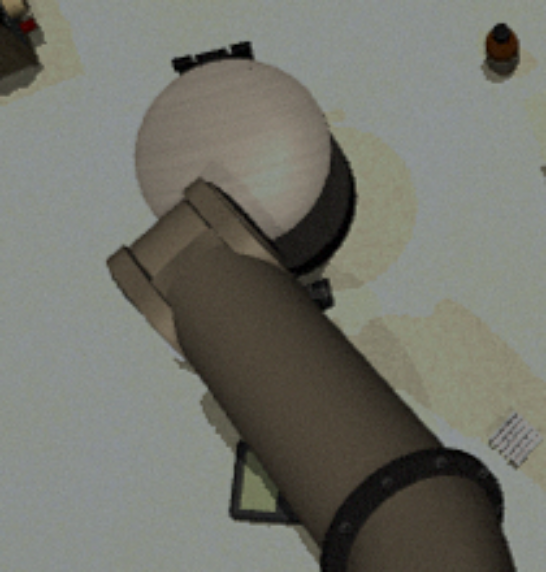

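The fingertips are just above the pad (side px about (225,280) before the crop), and nothing else is near them. The wrist looks close to the lid from above, so I'll check its clearance against the lid's swing.

```bash
python3 - <<'E'
from bench import eyes,status
from h import *
o=status.get_obs(); t=o["tcp_pos"]; d=np.array([np.cos(.242),np.sin(.242)]); e=np.array([-d[1],d[0]])
for n in ("side","top"):
    f0=dict(np.load(f"{n}0.npz")); f=eyes.grab_frame(n); P,ok=cloud(f)
    m=ok&((f0["range_z"]-f["range_z"])>.02)
    q=P[m]; s=(q[:,:2]-t[:2])@d; w=(q[:,:2]-t[:2])@e; h=q[:,2]-t[2]
    k=(abs(s)<.2)&(abs(w)<.25); s,w,h=s[k],w[k],h[k]
    for a in np.arange(-.02,.5,.04):
        b=(h>=a)&(h<a+.04)
        if b.sum()>10: print(n,"h %.2f-%.2f"%(a,a+.04),b.sum(),"s",np.round(np.percentile(s[b],[1,99]),3),"w",np.round(np.percentile(w[b],[1,99]),3))
E
```

```text
side h 0.02-0.06 53 s [-0.012 -0.003] w [-0.013  0.013]
side h 0.06-0.10 173 s [-0.015  0.009] w [-0.041  0.039]
side h 0.10-0.14 355 s [-0.021  0.01 ] w [-0.059  0.06 ]
side h 0.14-0.18 276 s [-0.038  0.017] w [-0.018  0.041]
side h 0.18-0.22 485 s [-0.039  0.02 ] w [-0.016  0.037]
side h 0.22-0.26 567 s [-0.041  0.022] w [-0.022  0.039]
side h 0.26-0.30 638 s [-0.039  0.015] w [-0.016  0.049]
side h 0.30-0.34 345 s [-0.055  0.009] w [0.002 0.055]
side h 0.34-0.38 1180 s [-0.081  0.05 ] w [-0.004  0.058]
side h 0.38-0.42 2307 s [-0.105  0.046] w [-0.031  0.054]
side h 0.42-0.46 2456 s [-0.146  0.007] w [-0.048  0.03 ]
side h 0.46-0.50 2454 s [-0.186 -0.048] w [-0.065 -0.008]
top h 0.10-0.14 89 s [-0.013  0.012] w [-0.062 -0.043]
top h 0.34-0.38 37 s [-0.026  0.053] w [-0.064  0.034]
top h 0.38-0.42 976 s [-0.027  0.05 ] w [-0.059  0.051]
top h 0.42-0.46 1385 s [-0.083  0.012] w [-0.079  0.03 ]
top h 0.46-0.50 1200 s [-0.126 -0.041] w [-0.103 -0.008]
```

The wrist reaches at most about 55 mm toward the can, at 0.34 to 0.42 m above the tip. The lid will have swung well back by that height, so the path is clear. I'll go down and press gently.

{"method": "drive_tool", "body": {"commands": [{"rx": 0, "ry": 0, "rz": 0, "tx": 0, "ty": 0, "tz": -0.6, "grip": 1}, {"rx": 0, "ry": 0, "rz": 0, "tx": 0, "ty": 0, "tz": -0.6, "grip": 1}, {"rx": 0, "ry": 0, "rz": 0, "tx": 0, "ty": 0, "tz": -0.6, "grip": 1}, {"rx": 0, "ry": 0, "rz": 0, "tx": 0, "ty": 0, "tz": -0.6, "grip": 1}, {"rx": 0, "ry": 0, "rz": 0, "tx": 0, "ty": 0, "tz": -0.4, "grip": 1}, {"rx": 0, "ry": 0, "rz": 0, "tx": 0, "ty": 0, "tz": -0.2, "grip": 1}, {"rx": 0, "ry": 0, "rz": 0, "tx": 0, "ty": 0, "tz": -0.15, "grip": 1}, {"rx": 0, "ry": 0, "rz": 0, "tx": 0, "ty": 0, "tz": -0.15, "grip": 1}, {"rx": 0, "ry": 0, "rz": 0, "tx": 0, "ty": 0, "tz": -0.1, "grip": 1}]}}

```text
clock: 8.57
tcp_pos: [0.4761, 0.2066, 0.0485]
orientation: [-3.118, -0.382, -0.001]
contact_force: [0.2, -0.0, -0.0]
grip_width: 0.0001
```

{"method": "drive_tool", "body": {"commands": [{"rx": 0, "ry": 0, "rz": 0, "tx": 0, "ty": 0, "tz": -0.1, "grip": 1}, {"rx": 0, "ry": 0, "rz": 0, "tx": 0, "ty": 0, "tz": -0.1, "grip": 1}, {"rx": 0, "ry": 0, "rz": 0, "tx": 0, "ty": 0, "tz": -0.1, "grip": 1}]}}

```text
clock: 8.95
tcp_pos: [0.476, 0.2066, 0.0424]
orientation: [3.118, 0.382, 0.0]
contact_force: [-0.5, -0.4, -0.8]
grip_width: -0.0
```

```bash
python3 - <<'E'
from bench import eyes,status
import cv2,numpy as np
for n in ("side",):
    f=eyes.grab_frame(n); a=f["frame"]
    a=a[200:360,110:320]
    cv2.imwrite(f"pics/{n}2.png",cv2.resize(a,None,fx=3.5,fy=3.5))
o=status.get_obs(); print(o["clock"],o["tcp_pos"],o["orientation"],o["contact_force"])
E
```

```text
9.0 [0.47582429 0.20654256 0.04217509] [ 3.11811923e+00  3.82482744e-01 -4.98478522e-04] [ 0.12261326  0.15985533 -0.37096572]
```

View pics/side2.png

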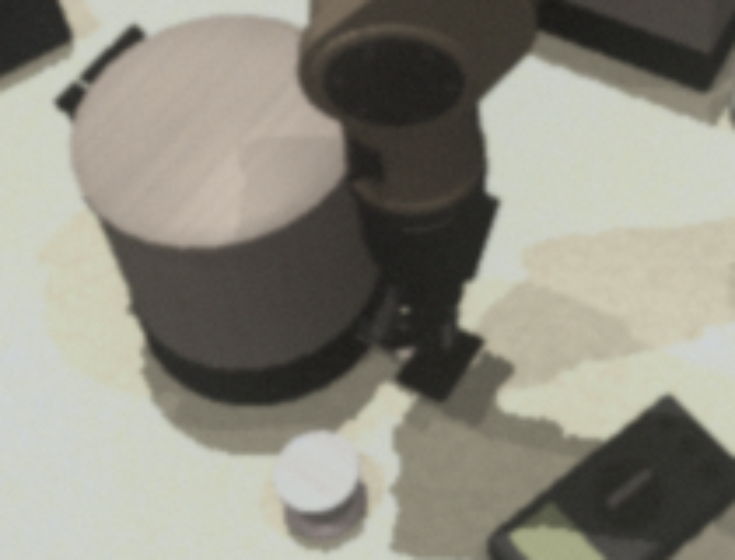

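The lid is still shut and there is no contact force, though the reported TCP is already below pad height. I'll measure where the fingertips really are.

```bash
python3 - <<'E'
from bench import eyes,status
from h import *
import cv2
o=status.get_obs(); t=o["tcp_pos"]; d=np.array([np.cos(.242),np.sin(.242)]); e=np.array([-d[1],d[0]])
f0=dict(np.load("side0.npz")); f=eyes.grab_frame("side"); P,ok=cloud(f);P0,ok0=cloud(f0)
T=np.array(f["T"])
def px(p): 
    c=T[:3,:3].T@(np.array(p)-T[:3,3]); return np.round([c[0]/c[2]*f["fx"]+f["cx"],c[1]/c[2]*f["fy"]+f["cy"]],1)
print("tcp px",px(t),"tcp+20",px(t+[0,0,.02]),"+70",px(t+[0,0,.07]))
for c in ("range_z",):
  for v in range(284,316,2):
    print(v,[ "%4d/%3d"%(1000*(f0[c][v,u]-f[c][v,u]),1000*P[v,u,2]) for u in range(222,252,3)])
m=ok&(abs(P[...,0]-.476)<.04)&(abs(P[...,1]-.208)<.045)&(P[...,2]>.02)&(P[...,2]<.062)
dd=(f0["range_z"]-f["range_z"])[m]; print("pad change mm",np.percentile(dd*1000,[5,25,50,75]))
E
```

```text
tcp px [235.9 302.9] tcp+20 [235.3 298.7] +70 [233.8 287.7]
284 [' 210/183', ' 217/190', ' 212/184', ' 192/167', ' 190/165', ' 181/156', ' 149/128', '  -5/ -4', '   1/ -2', '  -1/ -1']
286 [' 210/179', ' 212/187', ' 201/174', ' 185/162', ' 185/158', ' 169/147', ' 141/119', '   1/ -1', '  -4/ -3', '   5/  1']
288 [' 204/181', '  -2/ -1', ' 145/128', ' 149/129', ' 163/144', ' 142/128', ' 127/112', '   2/  0', '   0/ -2', '   0/ -1']
290 [' 192/170', ' 153/130', ' 147/128', ' 148/131', ' 150/131', ' 137/119', ' 117/103', '  -2/ -1', '  -4/ -1', '   0/ -3']
292 [' 191/165', ' 186/164', ' 149/131', ' 151/132', '  84/120', '  76/112', ' 106/ 94', '  -2/ -2', '   3/  0', '   5/  3']
294 [' 150/169', ' 136/158', ' 168/150', ' 153/135', '  67/108', '  63/103', '  44/ 88', '  -1/  0', '   6/  0', '-1127/  1']
296 [' 147/170', ' 131/155', ' 115/145', '  91/129', '  60/102', '  46/ 92', '   2/ 49', '  -1/ 51', '  -2/ 50', '   0/ -2']
298 [' 146/164', ' 123/148', ' 109/136', '   0/ 45', '  48/ 91', '  36/ 81', '   0/ 49', '  -3/ 49', '  -1/ 50', '  -2/ -3']
300 [' 131/159', '   2/ 42', '  -3/ 43'
[... 325 characters left out ...]
   5/  2']
306 ['   0/  0', '   2/ 49', '   0/ 46', '   0/ 50', '   0/ 50', '  -1/ 50', '   3/ 51', '   3/  0', '   0/ -1', '   0/ -2']
308 ['   0/ -3', '  -4/ 45', '  -2/ 46', '  -6/ 45', '  -3/ 50', '   2/ 53', '-1050/ 49', '  -3/ -3', '   0/ -3', '   0/  0']
310 ['   5/  1', '   1/ -1', '   0/ 48', '  -4/ 48', '  -6/ 46', '   0/ 49', '   0/ -2', '   0/  0', '   0/ -3', '   2/ -2']
312 ['   2/  0', '   0/ -1', '   0/  0', '   0/ 47', '   1/ 52', '   0/ 49', '  -6/ -4', '   2/  0', '  -1/ -2', '  -1/ -1']
314 ['   1/ -1', '   1/  0', '   0/  0', '  -3/ -3', '   2/ 46', '  -1/ -1', '  -2/  0', '   0/  0', '   2/  1', '  -4/ -3']
pad change mm [-4.89315391 -2.03362107 -0.00727177  1.68704987]
```

```bash
python3 - <<'E'
from bench import eyes,status
from h import *
import cv2
o=status.get_obs(); t=o["tcp_pos"]; d=np.array([np.cos(.242),np.sin(.242)]); e=np.array([-d[1],d[0]])
f0=dict(np.load("side0.npz")); f=eyes.grab_frame("side"); P,ok=cloud(f)
m=ok&((f0["range_z"]-f["range_z"])>.02)&(np.hypot(P[...,0]-t[0],P[...,1]-t[1])<.1)
q=P[m]; s=(q[:,:2]-t[:2])@d; w=(q[:,:2]-t[:2])@e; h=q[:,2]-t[2]
for a in np.arange(-.02,.16,.01):
    b=(h>=a)&(h<a+.01)
    if b.any(): print("h %.2f"%a,b.sum(),"s",np.round(np.percentile(s[b],[2,50,98]),3),"w",np.round(np.percentile(w[b],[2,50,98]),3))
print(o["joints"].round(4), t)
a=f["frame"][270:330,190:280]; cv2.imwrite("pics/side3.png",cv2.resize(a,None,fx=8,fy=8,interpolation=cv2.INTER_NEAREST))
E
```

```text
h 0.03 3 s [-0.011 -0.009 -0.007] w [0.    0.005 0.006]
h 0.04 16 s [-0.012 -0.01  -0.005] w [-0.005  0.005  0.013]
h 0.05 20 s [-0.013 -0.011 -0.005] w [-0.007  0.005  0.013]
h 0.06 18 s [-0.012 -0.011 -0.006] w [-0.008  0.003  0.013]
h 0.07 15 s [-0.013 -0.012 -0.008] w [-0.016  0.     0.013]
h 0.08 57 s [-0.014 -0.012  0.005] w [-0.034  0.015  0.032]
h 0.09 45 s [-0.015 -0.012  0.005] w [-0.04   0.018  0.039]
h 0.10 50 s [-0.019 -0.013 -0.008] w [-0.048  0.014  0.046]
h 0.11 53 s [-0.019 -0.013  0.009] w [-0.051  0.016  0.058]
h 0.12 129 s [-0.02  -0.007  0.01 ] w [-0.06   0.051  0.061]
h 0.13 67 s [-0.02  -0.006  0.004] w [0.01  0.04  0.052]
h 0.14 51 s [-0.019 -0.006  0.009] w [0.016 0.037 0.041]
h 0.15 24 s [-0.012 -0.007  0.005] w [0.029 0.036 0.039]
[-0.1508  0.4747 -0.4687  2.0279  0.3222  0.7102 -2.1486] [0.47582487 0.20655871 0.04229116]
```

View pics/side3.png

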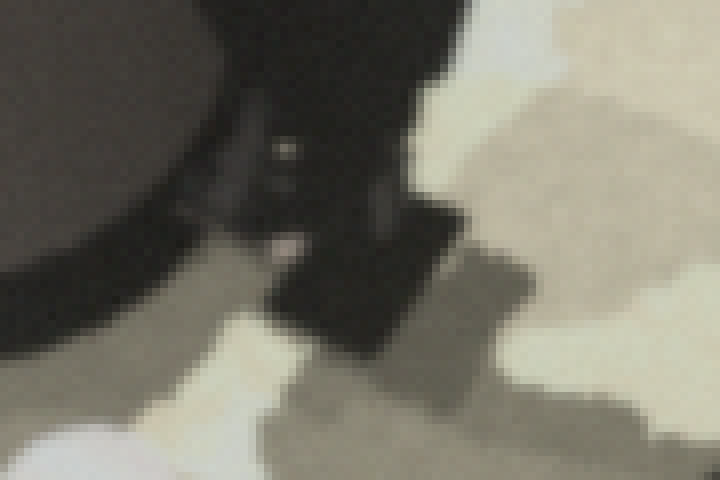

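The picture shows the real fingertips about 37 mm above the reported TCP: the lowest finger points are at z ≈ 0.079, and the xy agrees. The pad hasn't moved. I'll trust the camera and the force reading over the TCP height, and go on down in small steps.

{"method": "drive_tool", "body": {"commands": [{"rx": 0, "ry": 0, "rz": 0, "tx": 0, "ty": 0, "tz": -0.2, "grip": 1}, {"rx": 0, "ry": 0, "rz": 0, "tx": 0, "ty": 0, "tz": -0.2, "grip": 1}, {"rx": 0, "ry": 0, "rz": 0, "tx": 0, "ty": 0, "tz": -0.2, "grip": 1}, {"rx": 0, "ry": 0, "rz": 0, "tx": 0, "ty": 0, "tz": -0.2, "grip": 1}, {"rx": 0, "ry": 0, "rz": 0, "tx": 0, "ty": 0, "tz": -0.1, "grip": 1}]}}

```text
clock: 9.72
tcp_pos: [0.4758, 0.2065, 0.0241]
orientation: [3.118, 0.383, -0.001]
contact_force: [-0.5, -0.5, 0.5]
grip_width: -0.0001
```

```bash
cat > tip.py <<'E'
from bench import eyes,status
from h import *
import cv2,sys
o=status.get_obs(); t=o["tcp_pos"]; d=np.array([np.cos(.242),np.sin(.242)]); e=np.array([-d[1],d[0]])
f0=dict(np.load("side0.npz")); f=eyes.grab_frame("side"); P,ok=cloud(f)
m=ok&((f0["range_z"]-f["range_z"])>.012)&(np.hypot(P[...,0]-t[0],P[...,1]-t[1])<.04)
q=P[m]; s=(q[:,:2]-t[:2])@d; w=(q[:,:2]-t[:2])@e; h=q[:,2]
b=h<np.sort(h)[min(15,len(h)-1)]
print("t",o["clock"],"tcp",t.round(4),"F",o["contact_force"].round(1),"lowest tip z",np.round(np.sort(h)[:12:3],3),"s,w",np.median(s[b]).round(3),np.median(w[b]).round(3))
a=f["frame"][180:340,100:310]; cv2.imwrite(sys.argv[1],cv2.resize(a,None,fx=3.5,fy=3.5))
E
python3 tip.py pics/s4.png
```

```text
t 9.725 tcp [0.4758 0.2065 0.0241] F [-0.5 -0.5  0.5] lowest tip z [0.062 0.066 0.068 0.07 ] s,w -0.008 0.003
```

{"method": "drive_tool", "body": {"commands": [{"rx": 0, "ry": 0, "rz": 0, "tx": 0, "ty": 0, "tz": -0.1, "grip": 1}, {"rx": 0, "ry": 0, "rz": 0, "tx": 0, "ty": 0, "tz": -0.1, "grip": 1}, {"rx": 0, "ry": 0, "rz": 0, "tx": 0, "ty": 0, "tz": -0.1, "grip": 1}, {"rx": 0, "ry": 0, "rz": 0, "tx": 0, "ty": 0, "tz": -0.1, "grip": 1}, {"rx": 0, "ry": 0, "rz": 0, "tx": 0, "ty": 0, "tz": -0.1, "grip": 1}]}}

```text
clock: 10.4
tcp_pos: [0.4757, 0.2066, 0.0149]
orientation: [3.118, 0.383, -0.001]
contact_force: [-2.7, -1.5, 8.9]
grip_width: 0.0002
```

Contact came at 8.9 N with the reported TCP z at about 0.0155. Now the stroke, which is about 33 mm.

{"method": "drive_tool", "body": {"commands": [{"rx": 0, "ry": 0, "rz": 0, "tx": 0, "ty": 0, "tz": -0.15, "grip": 1}, {"rx": 0, "ry": 0, "rz": 0, "tx": 0, "ty": 0, "tz": -0.15, "grip": 1}, {"rx": 0, "ry": 0, "rz": 0, "tx": 0, "ty": 0, "tz": -0.15, "grip": 1}, {"rx": 0, "ry": 0, "rz": 0, "tx": 0, "ty": 0, "tz": -0.15, "grip": 1}]}}

```text
clock: 10.9
tcp_pos: [0.4742, 0.2062, 0.0025]
orientation: [3.117, 0.383, -0.004]
contact_force: [-5.5, -1.0, 8.0]
grip_width: 0.0001
```

```bash
python3 tip.py pics/s5.png
```

```text
t 10.9 tcp [0.4742 0.2062 0.0025] F [-5.5 -1.   8. ] lowest tip z [0.028 0.031 0.032 0.032] s,w -0.015 0.025
```

View pics/s5.png

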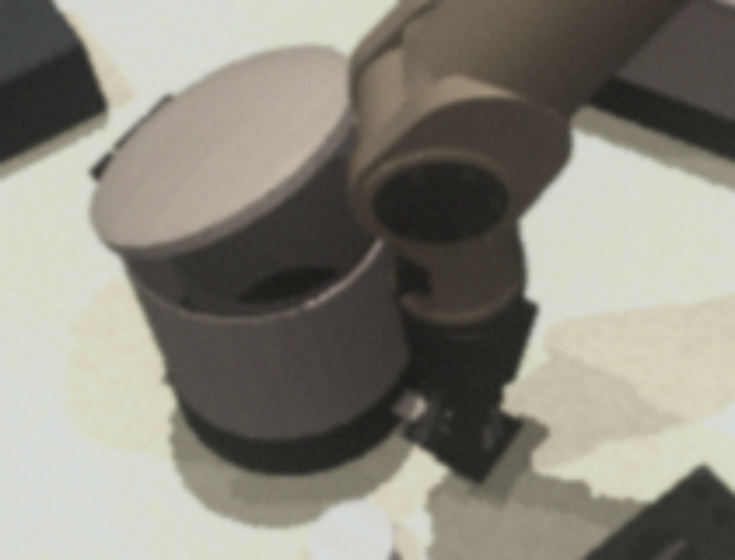

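The lid is about half open and no part of the arm touches the can. I'll press on to the stop.

{"method": "drive_tool", "body": {"commands": [{"rx": 0, "ry": 0, "rz": 0, "tx": -0.03, "ty": 0, "tz": -0.15, "grip": 1}, {"rx": 0, "ry": 0, "rz": 0, "tx": -0.03, "ty": 0, "tz": -0.15, "grip": 1}, {"rx": 0, "ry": 0, "rz": 0, "tx": 0, "ty": 0, "tz": -0.15, "grip": 1}, {"rx": 0, "ry": 0, "rz": 0, "tx": 0, "ty": 0, "tz": -0.15, "grip": 1}, {"rx": 0, "ry": 0, "rz": 0, "tx": 0, "ty": 0, "tz": -0.15, "grip": 1}, {"rx": 0, "ry": 0, "rz": 0, "tx": 0, "ty": 0, "tz": -0.1, "grip": 1}]}}

```text
clock: 11.7
tcp_pos: [0.4746, 0.2063, -0.0145]
orientation: [3.118, 0.382, -0.001]
contact_force: [-0.8, -0.3, 4.2]
grip_width: 0.0001
```

```bash
python3 tip.py pics/s6.png
```

```text
t 11.7 tcp [ 0.4746  0.2063 -0.0145] F [-0.8 -0.3  4.2] lowest tip z [0.012 0.013 0.013 0.014] s,w -0.016 0.011
```

View pics/s6.png

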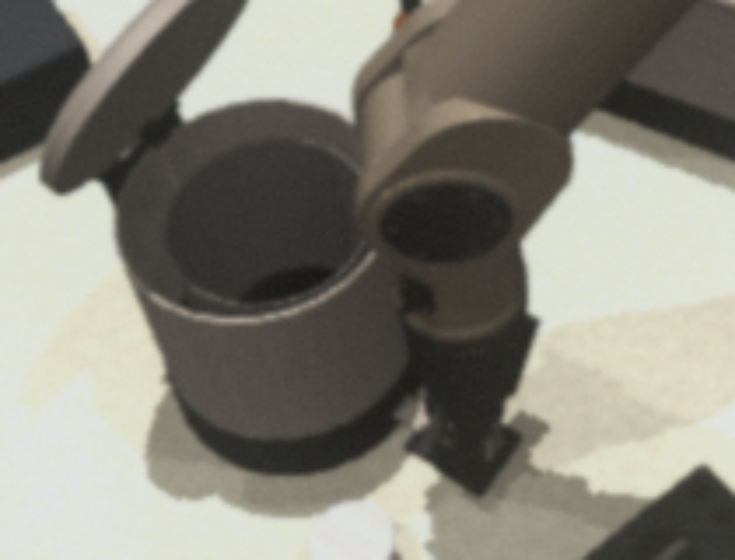

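{"method": "drive_tool", "body": {"commands": [{"rx": 0, "ry": 0, "rz": 0, "tx": 0, "ty": 0, "tz": -0.1, "grip": 1}, {"rx": 0, "ry": 0, "rz": 0, "tx": 0, "ty": 0, "tz": -0.05, "grip": 1}]}}

```text
clock: 12.0
tcp_pos: [0.4748, 0.2065, -0.0169]
orientation: [3.118, 0.382, 0.0]
contact_force: [-4.6, -3.7, 18.7]
grip_width: -0.0001
```

{"method": "drive_tool", "body": {"commands": [{"rx": 0, "ry": 0, "rz": 0, "tx": 0, "ty": 0, "tz": -0.05, "grip": 1}]}}

```text
clock: 12.12
tcp_pos: [0.4749, 0.2065, -0.0172]
orientation: [3.117, 0.382, 0.001]
contact_force: [-8.4, -5.8, 29.6]
grip_width: -0.0002
```

The force jumped to 30 N with the height stalled, so the pedal is on its stop. I'll ease off slightly and hold for well over 3 s.

{"method": "drive_tool", "body": {"commands": [{"rx": 0, "ry": 0, "rz": 0, "tx": 0, "ty": 0, "tz": 0.02, "grip": 1}, {"rx": 0, "ry": 0, "rz": 0, "tx": 0, "ty": 0, "tz": 0, "grip": 1}, {"rx": 0, "ry": 0, "rz": 0, "tx": 0, "ty": 0, "tz": 0, "grip": 1}, {"rx": 0, "ry": 0, "rz": 0, "tx": 0, "ty": 0, "tz": 0, "grip": 1}, {"rx": 0, "ry": 0, "rz": 0, "tx": 0, "ty": 0, "tz": 0, "grip": 1}, {"rx": 0, "ry": 0, "rz": 0, "tx": 0, "ty": 0, "tz": 0, "grip": 1}, {"rx": 0, "ry": 0, "rz": 0, "tx": 0, "ty": 0, "tz": 0, "grip": 1}, {"rx": 0, "ry": 0, "rz": 0, "tx": 0, "ty": 0, "tz": 0, "grip": 1}, {"rx": 0, "ry": 0, "rz": 0, "tx": 0, "ty": 0, "tz": 0, "grip": 1}, {"rx": 0, "ry": 0, "rz": 0, "tx": 0, "ty": 0, "tz": 0, "grip": 1}]}}

```text
clock: 13.38
tcp_pos: [0.4749, 0.2065, -0.0169]
orientation: [3.117, 0.382, 0.001]
contact_force: [-5.2, -3.7, 18.9]
grip_width: 0.0005
```

```bash
python3 tip.py pics/s7.png
```

```text
t 13.375 tcp [ 0.4749  0.2065 -0.0169] F [-5.2 -3.7 18.9] lowest tip z [0.009 0.01  0.011 0.011] s,w -0.015 0.016
```

View pics/s7.png

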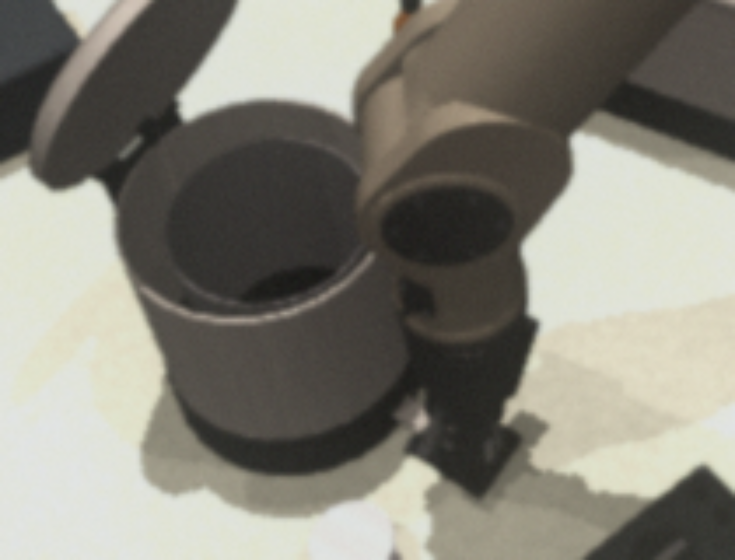

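{"method": "drive_tool", "body": {"commands": [{"rx": 0, "ry": 0, "rz": 0, "tx": 0, "ty": 0, "tz": 0, "grip": 1}, {"rx": 0, "ry": 0, "rz": 0, "tx": 0, "ty": 0, "tz": 0, "grip": 1}, {"rx": 0, "ry": 0, "rz": 0, "tx": 0, "ty": 0, "tz": 0, "grip": 1}, {"rx": 0, "ry": 0, "rz": 0, "tx": 0, "ty": 0, "tz": 0, "grip": 1}, {"rx": 0, "ry": 0, "rz": 0, "tx": 0, "ty": 0, "tz": 0, "grip": 1}, {"rx": 0, "ry": 0, "rz": 0, "tx": 0, "ty": 0, "tz": 0, "grip": 1}, {"rx": 0, "ry": 0, "rz": 0, "tx": 0, "ty": 0, "tz": 0, "grip": 1}, {"rx": 0, "ry": 0, "rz": 0, "tx": 0, "ty": 0, "tz": 0, "grip": 1}, {"rx": 0, "ry": 0, "rz": 0, "tx": 0, "ty": 0, "tz": 0, "grip": 1}, {"rx": 0, "ry": 0, "rz": 0, "tx": 0, "ty": 0, "tz": 0, "grip": 1}]}}

```text
clock: 14.68
tcp_pos: [0.4749, 0.2064, -0.0169]
orientation: [3.117, 0.382, 0.001]
contact_force: [-5.8, -3.2, 18.6]
grip_width: 0.0
```

{"method": "drive_tool", "body": {"commands": [{"rx": 0, "ry": 0, "rz": 0, "tx": 0, "ty": 0, "tz": 0, "grip": 1}, {"rx": 0, "ry": 0, "rz": 0, "tx": 0, "ty": 0, "tz": 0, "grip": 1}, {"rx": 0, "ry": 0, "rz": 0, "tx": 0, "ty": 0, "tz": 0, "grip": 1}, {"rx": 0, "ry": 0, "rz": 0, "tx": 0, "ty": 0, "tz": 0, "grip": 1}, {"rx": 0, "ry": 0, "rz": 0, "tx": 0, "ty": 0, "tz": 0, "grip": 1}, {"rx": 0, "ry": 0, "rz": 0, "tx": 0, "ty": 0, "tz": 0, "grip": 1}, {"rx": 0, "ry": 0, "rz": 0, "tx": 0, "ty": 0, "tz": 0, "grip": 1}, {"rx": 0, "ry": 0, "rz": 0, "tx": 0, "ty": 0, "tz": 0, "grip": 1}]}}

```text
clock: 15.68
tcp_pos: [0.4749, 0.2064, -0.0169]
orientation: [3.117, 0.382, 0.001]
contact_force: [-5.4, -4.0, 19.6]
grip_width: -0.0002
```

The force stayed at 19 N through about 3.6 s. Before releasing I'll measure the lid angle, to be sure the pedal is at its true stop.

```bash
python3 - <<'E'
from bench import eyes,spotter,status
from h import *
d=np.array([np.cos(.242),np.sin(.242)]); c=np.array([.6265,.245]); e=np.array([-d[1],d[0]])
for n in ("side","top"):
    f=eyes.grab_frame(n); P,ok=cloud(f); s=(P[...,:2]-c)@d; w=(P[...,:2]-c)@e
    m=ok&(s>-.06)&(s<.2)&(abs(w)<.1)&(P[...,2]>.225)
    for x in spotter.masks_of(n,"round_cover")[:1]: 
        print(x["confidence"]); m&=x["mask"]
    if m.sum()<50: print(n,m.sum()); continue
    X=np.c_[s[m],w[m],P[...,2][m]]; print(n,len(X),X.min(0).round(3),X.max(0).round(3))
    U=np.linalg.svd(X-np.median(X,0))[2][2] if len(X)<6000 else None; U=U*np.sign(U[2]); print("tilt of plane",np.arccos(U[2]),U.round(2))
print(status.get_obs()["clock"])
E
```

```text
side 2133 [ 0.024 -0.094  0.225] [0.083 0.088 0.377]
tilt of plane 1.2346885134829129 [ 0.94 -0.03  0.33]
0.81
top 795 [ 0.025 -0.092  0.225] [0.08  0.084 0.382]
tilt of plane 1.0856671879774 [ 0.88 -0.03  0.47]
15.875
```

The lid is at about 1.2 rad: its edge is at z 0.38 and both cameras agree. Now the slow release at 16 mm/s, slower still near the end.

{"method": "drive_tool", "body": {"commands": [{"rx": 0, "ry": 0, "rz": 0, "tx": 0, "ty": 0, "tz": 0.1, "grip": 1}, {"rx": 0, "ry": 0, "rz": 0, "tx": 0, "ty": 0, "tz": 0.1, "grip": 1}, {"rx": 0, "ry": 0, "rz": 0, "tx": 0, "ty": 0, "tz": 0.1, "grip": 1}, {"rx": 0, "ry": 0, "rz": 0, "tx": 0, "ty": 0, "tz": 0.1, "grip": 1}, {"rx": 0, "ry": 0, "rz": 0, "tx": 0, "ty": 0, "tz": 0.1, "grip": 1}, {"rx": 0, "ry": 0, "rz": 0, "tx": 0, "ty": 0, "tz": 0.1, "grip": 1}, {"rx": 0, "ry": 0, "rz": 0, "tx": 0, "ty": 0, "tz": 0.1, "grip": 1}, {"rx": 0, "ry": 0, "rz": 0, "tx": 0, "ty": 0, "tz": 0.1, "grip": 1}, {"rx": 0, "ry": 0, "rz": 0, "tx": 0, "ty": 0, "tz": 0.1, "grip": 1}, {"rx": 0, "ry": 0, "rz": 0, "tx": 0, "ty": 0, "tz": 0.1, "grip": 1}]}}

```text
clock: 17.12
tcp_pos: [0.4745, 0.2065, 0.0021]
orientation: [3.118, 0.382, -0.001]
contact_force: [-3.5, -1.4, 5.4]
grip_width: 0.0001
```

{"method": "drive_tool", "body": {"commands": [{"rx": 0, "ry": 0, "rz": 0, "tx": 0, "ty": 0, "tz": 0.1, "grip": 1}, {"rx": 0, "ry": 0, "rz": 0, "tx": 0, "ty": 0, "tz": 0.1, "grip": 1}, {"rx": 0, "ry": 0, "rz": 0, "tx": 0, "ty": 0, "tz": 0.1, "grip": 1}, {"rx": 0, "ry": 0, "rz": 0, "tx": 0, "ty": 0, "tz": 0.08, "grip": 1}, {"rx": 0, "ry": 0, "rz": 0, "tx": 0, "ty": 0, "tz": 0.08, "grip": 1}, {"rx": 0, "ry": 0, "rz": 0, "tx": 0, "ty": 0, "tz": 0.06, "grip": 1}, {"rx": 0, "ry": 0, "rz": 0, "tx": 0, "ty": 0, "tz": 0.06, "grip": 1}]}}

```text
clock: 18.0
tcp_pos: [0.4759, 0.2069, 0.0143]
orientation: [-3.118, -0.382, -0.003]
contact_force: [-1.3, -0.7, 7.5]
grip_width: -0.0
```

{"method": "drive_tool", "body": {"commands": [{"rx": 0, "ry": 0, "rz": 0, "tx": 0, "ty": 0, "tz": 0.05, "grip": 1}, {"rx": 0, "ry": 0, "rz": 0, "tx": 0, "ty": 0, "tz": 0.05, "grip": 1}, {"rx": 0, "ry": 0, "rz": 0, "tx": 0, "ty": 0, "tz": 0.05, "grip": 1}, {"rx": 0, "ry": 0, "rz": 0, "tx": 0, "ty": 0, "tz": 0.05, "grip": 1}, {"rx": 0, "ry": 0, "rz": 0, "tx": 0, "ty": 0, "tz": 0.05, "grip": 1}]}}

```text
clock: 18.62
tcp_pos: [0.475, 0.2069, 0.0185]
orientation: [-3.118, -0.383, -0.001]
contact_force: [0.5, -0.2, -0.1]
grip_width: 0.0001
```

```bash
python3 tip.py pics/s8.png
```

```text
t 18.625 tcp [0.475  0.2069 0.0185] F [ 0.5 -0.2 -0.1] lowest tip z [0.063 0.064 0.066 0.068] s,w -0.008 0.006
```

View pics/s8.png

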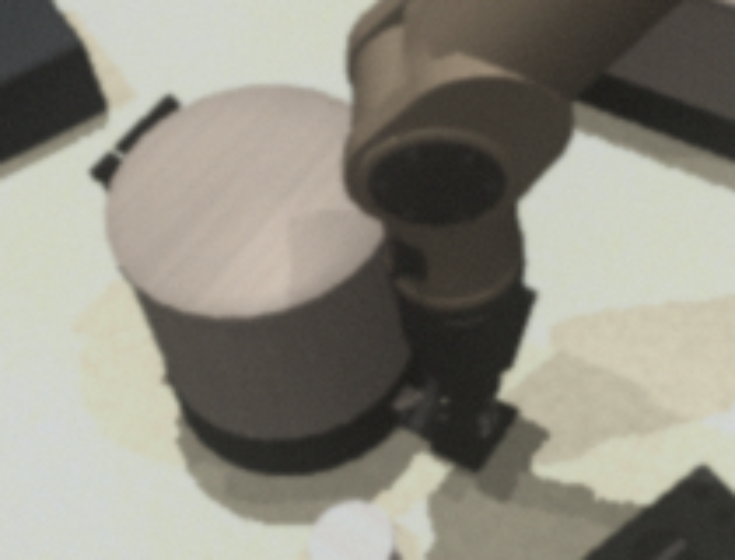

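The lid is shut and the force is zero. Now I'll take the hand straight up and back, away from the can.

{"method": "drive_tool", "body": {"commands": [{"rx": 0, "ry": 0, "rz": 0, "tx": 0, "ty": 0, "tz": 0.3, "grip": 1}, {"rx": 0, "ry": 0, "rz": 0, "tx": 0, "ty": 0, "tz": 0.6, "grip": 1}, {"rx": 0, "ry": 0, "rz": 0, "tx": 0, "ty": 0, "tz": 0.8, "grip": 1}, {"rx": 0, "ry": 0, "rz": 0, "tx": 0, "ty": 0, "tz": 1, "grip": 1}, {"rx": 0, "ry": 0, "rz": 0, "tx": 0, "ty": 0, "tz": 1, "grip": 1}, {"rx": 0, "ry": 0, "rz": 0, "tx": 0, "ty": 0, "tz": 1, "grip": 1}, {"rx": 0, "ry": 0, "rz": 0, "tx": 0, "ty": 0, "tz": 1, "grip": 1}, {"rx": 0, "ry": 0, "rz": 0, "tx": 0, "ty": 0, "tz": 1, "grip": 1}, {"rx": 0, "ry": 0, "rz": 0, "tx": 0, "ty": -0.5, "tz": 1, "grip": 1}, {"rx": 0, "ry": 0, "rz": 0, "tx": 0, "ty": -1, "tz": 1, "grip": 1}]}}

```text
clock: 19.92
tcp_pos: [0.4746, 0.1773, 0.1944]
orientation: [-3.117, -0.386, -0.002]
contact_force: [0.2, -0.9, 0.4]
grip_width: 0.0
```

{"method": "drive_tool", "body": {"commands": [{"rx": 0, "ry": 0, "rz": 0, "tx": 0, "ty": -1, "tz": 0.5, "grip": 1}, {"rx": 0, "ry": 0, "rz": 0, "tx": 0, "ty": -1, "tz": 0.5, "grip": 1}, {"rx": 0, "ry": 0, "rz": 0, "tx": 0, "ty": -1, "tz": 0.5, "grip": 1}, {"rx": 0, "ry": 0, "rz": 0, "tx": 0, "ty": -1, "tz": 0.5, "grip": 1}, {"rx": 0, "ry": 0, "rz": 0, "tx": 0, "ty": -1, "tz": 0, "grip": 1}, {"rx": 0, "ry": 0, "rz": 0, "tx": 0, "ty": -1, "tz": 0, "grip": 1}, {"rx": 0, "ry": 0, "rz": 0, "tx": 0, "ty": -0.5, "tz": 0, "grip": 1}, {"rx": 0, "ry": 0, "rz": 0, "tx": 0, "ty": 0, "tz": 0, "grip": 1}, {"rx": 0, "ry": 0, "rz": 0, "tx": 0, "ty": 0, "tz": 0, "grip": 1}]}}

```text
clock: 21.05
tcp_pos: [0.4748, 0.0476, 0.2328]
orientation: [-3.118, -0.384, -0.001]
contact_force: [0.3, 0.1, 0.1]
grip_width: -0.0001
```

```bash
python3 - <<'E'
from bench import eyes,status
from h import *
import cv2
ims=[]
for n in ("side","top"):
    f=eyes.grab_frame(n); f0=dict(np.load(f"{n}0.npz")); P,ok=cloud(f); P0,ok0=cloud(f0)
    d=np.abs(f["range_z"]-f0["range_z"]); cv2.imwrite(f"pics/{n}9.png",f["frame"])
    for nm,c,rr in (("pad",(.476,.208),.02),("lid",(.6265,.245),.09),("spool",(.472,.315),.03)):
        m=ok&ok0&(np.hypot(P0[...,0]-c[0],P0[...,1]-c[1])<rr)&(P0[...,2]>.03)
        print(n,nm,m.sum(),"med z now/before",np.median(P[m][:,2]).round(4),np.median(P0[m][:,2]).round(4),"share changed>15mm",(d[m]>.015).mean().round(3))
o=status.get_obs(); print(o["clock"],o["tcp_pos"],o["contact_force"])
E
```

```text
side pad 192 med z now/before 0.0497 0.0496 share changed>15mm 0.0
side lid 7081 med z now/before 0.2103 0.2103 share changed>15mm 0.0
side spool 444 med z now/before 0.0439 0.0439 share changed>15mm 0.0
top pad 178 med z now/before 0.0505 0.0507 share changed>15mm 0.0
top lid 5003 med z now/before 0.2157 0.2152 share changed>15mm 0.036
top spool 322 med z now/before 0.0446 0.0447 share changed>15mm 0.0
21.15 [0.47473857 0.047545   0.23258974] [ 1.18757302 -0.45816509  0.09338408]
```

View pics/side9.png

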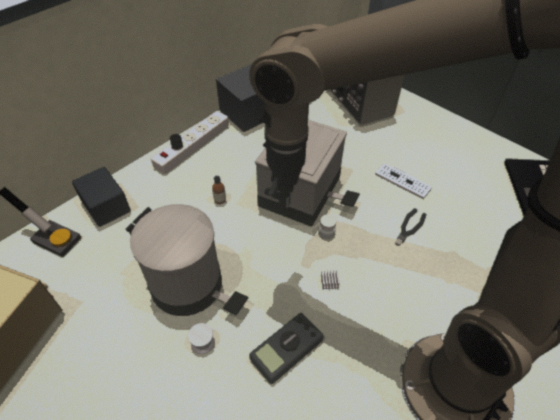

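View pics/top9.png

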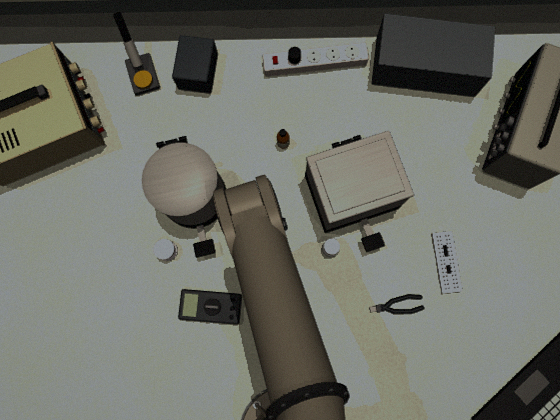

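The round can is shut (side px (177,250), top px (180,180)). The pad is back up at its old height, the hand is clear, and everything on the bench is where it was in the first pictures.

```bash
python3 -c "
from bench import workorder
print(workorder.hand_in())"
```

```text
the job is handed in; nothing more can be done
None
```

I pressed the round can's pedal with closed fingers until it hit its stop, with force peaking at about 30 N. I held it there for about 3.9 s at around 19 N, with the lid wide open. The lid's tilt measured 1.23 rad from the side camera and 1.09 from the top. Its edge height of 0.38 m fits 1.2.

I then let the pedal up at about 16 mm/s, slowing to 8 mm/s, until the force was zero and the lid was shut. The hand went straight up and away, and I handed in at 21 s.

- **Last checks:** the pad, lid and solder spool are at the same heights as in the first pictures. The rectangular can is shut, nothing else on the bench looks moved, and the robot touches nothing. The top camera showed 3.6% of the lid's points changed. I put that down to the arm partly covering the lid in that view.
- **Disagreement:** the reported TCP height was about 37 mm lower than where the fingertips really were in the images. I set the press depth by camera and contact force instead, so the reported height read as low as -17 mm although the tip stayed on the pad.
- **Refused calls:** my first two move calls were refused because some row fields were missing. The arm did not move.

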